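# Slide a thin strap to the slab edge and lay it on a washer pile

### The job

Slide the thin aluminium strap across the granite slab until one of its ends hangs about 4 cm over the slab's edge, pick it up there, and lay it flat across the top of the pile of washers, centred, its two bolt holes above the two holes of the blue base. You do not know how high the pile is: let the strap touch the pile before you let go of it, then move clear. Do not drop the strap and leave everything else where it is.

Things in the scene. Friction and masses are not known exactly. Their poses are not given: they have to be found in the camera images.
- strap_center (a point): Centre (half-way up) of the loose aluminium strap: flat bright plate, 50 mm (its x) by 150 mm (its y) by 3 mm thick (z up), 40 to 90 g, a dark bolt hole (marked only) 64 mm from the centre towards each end. Lies flat on the slab, long side roughly along the slab's y; too thin to grip well there. Pressed from above with 5 to 20 N, it slides along under the fingers.
- strap_end_a (a point): Middle of the strap's end at +75 mm along its y, half-way up. With this or the other end hanging over the slab's edge, fingers can go down on both sides of it and grip it across its 50 mm width. The strap tips off if its centre passes the edge (75 mm overhang). Either end and any edge may be used.
- strap_end_b (a point): Middle of the strap's end at -75 mm along its y, half-way up
- slab: Black granite slab, fixed, 200 mm (its x) by 240 mm (its y) by 50 mm tall; origin at the centre of its underside, on the bench. It stands on the left or the right of the robot.
- base_top (a point): Centre of the upper face (10 mm above the bench) of the fixed blue base bar, 60 (its x) by 190 (its y) by 10 mm, a dark hole (marked only) 64 mm from the centre towards each end. On its centre stands a solid pile of washers, 64 mm diameter, that does not give way; its flat top is 40 to 75 mm above the bench, not told. The strap goes on it with its y along the base's y, either way round.
- bushing: bystander: small brass bushing, 24 mm diameter, 22 mm tall, standing on the granite slab; origin at the centre of its underside; leave alone
- wrench: bystander: steel wrench, 180 mm, lying; origin at the centre of its underside; leave alone
- oil: bystander: yellow plastic oil bottle, 64 mm diameter, 170 mm tall; origin at the centre of its underside; leave alone
- can: bystander: red can, 66 mm diameter, 110 mm tall; origin at the centre of its underside; leave alone
- mug: bystander: white mug, 80 mm diameter, 90 mm tall; origin at the centre of its underside; leave alone
- bearing: bystander: steel bearing ring, 84 mm diameter, 20 mm tall; origin at the centre of its underside; leave alone
- seal_ring: bystander: black rubber seal ring, 100 mm diameter, 8 mm tall; origin at the centre of its underside; leave alone

How it is judged:
By the outcome, as a careful person would: the job done as asked, in the order asked, and still so for the second after the job is handed in, with the robot touching nothing.
It also fails if it takes over 70 s, if anything falls off the work surface, if the arm or the gripper's body presses on something with over 40 N, if the wrist force passes 120 N, or if a joint passes its speed limit or range.

### The arm

A 6-joint arm with a two-finger parallel gripper is mounted at the origin on the work surface. World frame = base frame: x ahead of the robot, y to its left, z up, the work surface at z = 0. Lengths are in m, angles in rad, forces in N, time in s.
With the tool pointing down it reaches from about 0.375 to 0.9 m from the base axis. Payload 3.1 kg.
Tool frame: the origin (TCP) lies between the finger pads; the fingertips stand 11 mm ahead of it and the grasp point (between the pads) lies 8 mm behind it; z points along the fingers, y is the line along which they close (so a half turn about z gives the same grasp; the last joint's range is limited). The gripper opens to 87 mm and grips with 3 to 60 N. Pads are 19 mm wide; open, the fingers measure 117 mm over their backs; the gripper's body (75 mm by 190 mm) begins 51 mm behind the grasp point.
Start: joints at [1.014, 0.527, 1.433, -0, 1.181, -0.178], TCP at [0.231, 0.581, 0.234] pointing down, gripper open.
Joint ranges: [-3.08, 3.08], [-0.75, 2.2], [0.22, 2.44], [-1.43, 4.57], [0, 2.65], [-2.85, 2.85]. Speed limits (rad/s): [2.79, 2.79, 3.14, 3.14, 3.14, 3.14].

### API

Orientations are given as a unit quaternion [x, y, z, w].
In Python, from rig import robot gives the robot as it stands.
- The arm moves only by the tool move_arm, never from a script. Its argument "moves" is text: rows parted by semicolons, each of 7 numbers parted by spaces: the shift along the tool's x, y, z in units of 100 mm (1.0 is 100 mm), then the turn, a rotation vector about the tool's x, y, z in units of 90 degrees (1.0 is 90 degrees), then the opening, from 0 (shut) to 1 (fully open). A call has 1 to 12 rows; each row is the pose to reach, as a shift and turn from the pose commanded when the call began, along the tool's axes at that moment; what a row does not reach only later rows make up. A row lasts 1/10 s, in which the tool goes at most 50 mm and 8.59 degrees, less where a joint would pass 70% of its speed; a pose out of reach is approached as far as the arm can. A call with a number of a shift or a turn outside -1 to 1 is refused whole. A call with a gripper value outside its range is refused whole. The fingers move at their own pace and stop on an object; "squeeze" is the grip in N (left out, the last holds). Time passes only in rows, so rows that repeat a pose let the fingers close. It gives the time, the measured TCP pose, the force, the opening and the grip force at its end, in the units of the state.
- robot.get_obs(): the state, without advancing time (a new reading comes with each control period).
- robot.camera(name): name is "side" or "top" or "wrist"; returns a dict with "image" (384x512x3 uint8, red, green, blue), "intrinsics" (3x3 intrinsics, pixels), "extrinsics" (4x4, takes a point from world to camera coordinates). Camera axes: x right, y up, looking along -z (the intrinsics and any distortion apply to the point x, -y, -z); pixel columns grow to the right and rows downward; lengths in m; the calibration is good to about 2 mm. A picture is of the moment at which its call begins. There is no depth.
- robot.hand_in(): hands the job in; it is judged then, once.
The state is a dict: "time": time; "q": joint angles; "joint_velocities": joint speeds; "joint_torque": joint torques, N m; "position": TCP position; "tool_rot": TCP orientation; "ft_force": force on the tool from outside, world axes, zero at the start; "moment": the same for the moment, N m; "grip_width": finger opening in m; "grip_force": force on a finger pad.
Only numpy, scipy, OpenCV 4.12 (cv2) and the standard library are available. Lean on these libraries where they do the work, as an engineer would, in place of code of your own. Each camera call takes 0.05 s, during which the arm holds its last target. There are 200 camera calls.

## Working session

There is one attempt and no reset: what is moved stays moved. The work goes in short steps, Python scripts to look and compute and a tool call to move; the robot and the scene stay as the last step left them, time stands still between calls to the robot, and variables do not carry over. Pictures are saved under pics/ and viewed, at most 10 in all, crops included, and the job is handed in when it is done.

Besides the shell and the picture viewer there is one more tool, called after "Call:" as name(argument=value, ...) on one line, values as JSON. move_arm: Moves the arm, as the interface text tells. Shifts and turns lie within -1 to 1; 1 stands for 100 mm of shift or 90 degrees of turn. Its arguments: {"type":"object","properties":{"moves":{"type":"string"},"squeeze":{"type":"number"}},"required":["moves"]}

```bash
mkdir -p pics; ls
python3 - <<'E'
from rig import robot
import cv2,numpy as np,pickle
o=robot.get_obs();print(o)
d={}
for n in("side","top","wrist"):
    c=robot.camera(n);d[n]=c;cv2.imwrite(f"pics/{n}0.png",c["image"][...,::-1]);print(n,c["intrinsics"].tolist(),np.round(c["extrinsics"],4).tolist(),[k for k in c])
pickle.dump(d,open("c0.pkl","wb"))
cv2.imwrite("pics/a.png",cv2.resize(np.hstack([d["top"]["image"],d["side"]["image"]])[...,::-1],(800,300)))
E
```

```text
pics
{'time': 0.0, 'q': array([ 1.01449688e+00,  5.28473652e-01,  1.43390151e+00, -7.19278818e-06,
        1.18141316e+00, -1.78505611e-01]), 'joint_velocities': array([-7.05548014e-04, -4.41293447e-06, -2.38769865e-03,  5.32575534e-04,
       -5.14601539e-04, -2.86266958e-04]), 'joint_torque': array([-1.07447573e-03, -4.40042889e+01, -1.76591277e+01,  6.32334058e-02,
        5.83100086e-02, -1.60717468e-04]), 'position': array([0.23013808, 0.58031691, 0.23256728]), 'tool_rot': array([ 1.87774089e-01,  9.82211630e-01, -1.02576331e-03, -3.91230167e-04]), 'ft_force': array([0.99578202, 0.07070665, 0.02736145]), 'moment': array([-0.02487894,  0.02037842, -0.00553083]), 'grip_force': 0.0, 'grip_width': 0.0868101484394125}
side [[405.846320021285, 0.0, 252.1528307660738], [0.0, 405.846320021285, 191.9990913118355], [0.0, 0.0, 1.0]] [[-0.9944, -0.1055, -0.0112, 0.6103], [0.0552, -0.6049, 0.7944, -0.0874], [-0.0906, 0.7893, 0.6073, -1.2754], [0.0, 0.0, 0.0, 1.0]] ['image', 'intrinsics', 'extrinsics']
top [[481.3951656885473, 0.0, 259.69256697123217], [0.0, 481.3951656885473, 189.48248661906428], [0.0, 0.0, 1.0]] [[-0.0194, -0.9998, 0.0089, -0.0111], [0.9871, -0.0178, 0.1591, -0.5916], [-0.1589, 0.0119, 0.9872, -1.7851], [0.0, 0.0, 0.0, 1.0]] ['image', 'intrinsics', 'extrinsics']
wrist [[282.03941526720786, 0.0, 253.97343618353904], [0.0, 282.03941526720786, 187.28438548565856], [0.0, 0.0, 1.0]] [[0.3682, 0.9298, -0.002, -0.6234], [-0.896, 0.3542, -0.2678, 0.0342], [-0.2483, 0.1004, 0.9635, -0.3901], [0.0, 0.0, 0.0, 1.0]] ['image', 'intrinsics', 'extrinsics']
```

View pics/top0.png

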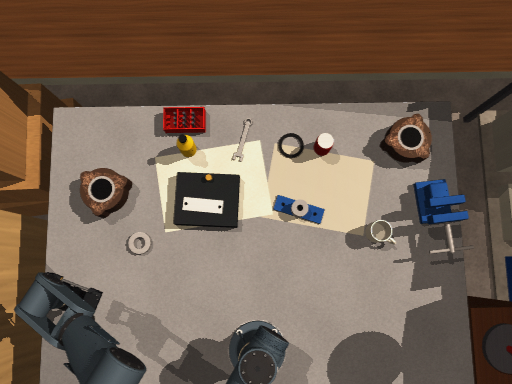

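View pics/side0.png

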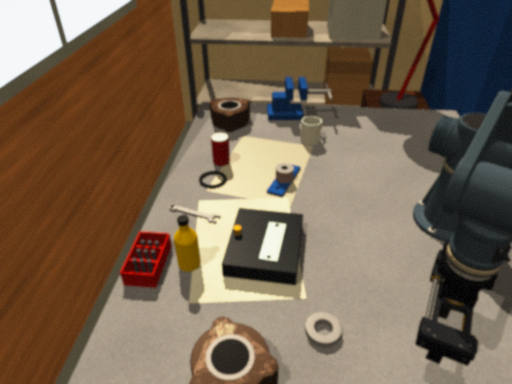

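Top view: the black slab is at cols 174–239, rows 172–228, with the white strap at (203,205) and the brass bushing at (208,178). The blue base is at (299,209) with the grey pile at (300,207). Side view: the strap is at (272,241), the base and pile at (285,177).

```bash
cat > h.py <<'E'
import cv2,numpy as np
def ray(c,uv):
    E=c["extrinsics"];K=c["intrinsics"];d=np.linalg.inv(K)@np.array([uv[0],uv[1],1.]);d=np.array([d[0],-d[1],-d[2]])
    R=E[:3,:3];return -R.T@E[:3,3],R.T@d/np.linalg.norm(d)
def onz(c,uv,z):
    o,d=ray(c,uv);return o+d*(z-o[2])/d[2]
def proj(c,p):
    q=c["extrinsics"][:3,:3]@np.asarray(p,float)+c["extrinsics"][:3,3];q=c["intrinsics"]@np.array([q[0],-q[1],-q[2]]);return q[:2]/q[2]
def tri(L):
    A=0;b=0
    for c,uv in L:
        o,d=ray(c,uv);P=np.eye(3)-np.outer(d,d);A=A+P;b=b+P@o
    return np.linalg.solve(A,b)
def blobs(m,amin=20):
    cs,_=cv2.findContours(m.astype(np.uint8),cv2.RETR_EXTERNAL,cv2.CHAIN_APPROX_NONE)
    return sorted([c for c in cs if cv2.contourArea(c)>amin],key=cv2.contourArea,reverse=True)
def cen(c):
    m=cv2.moments(c);return np.array([m["m10"]/m["m00"],m["m01"]/m["m00"]])
def hsv(im): return cv2.cvtColor(im,cv2.COLOR_RGB2HSV).astype(int)
E
python3 - <<'E'
import pickle;from h import *
d=pickle.load(open("c0.pkl","rb"))
roi={"top":[(170,240,170,235),(265,330,190,230)],"side":[(220,305,205,285),(260,305,155,200)]}
S={};B={}
for n in roi:
    c=d[n];H=hsv(c["image"])
    def cut(m,r):
        z=np.zeros_like(m);z[r[2]:r[3],r[0]:r[1]]=m[r[2]:r[3],r[0]:r[1]];return z
    s=blobs(cut((H[...,2]>150)&(H[...,1]<60),roi[n][0]))[0]
    b=blobs(cut((H[...,0]>100)&(H[...,0]<125)&(H[...,1]>120),roi[n][1]))
    b=np.vstack(b);
    k=blobs(cut((H[...,2]<70),roi[n][0]))[0]
    S[n]=cen(s);print(n,"strap",cen(s),cv2.minAreaRect(s),"base",cv2.minAreaRect(b),"slab",cv2.minAreaRect(k))
    B[n]=cv2.minAreaRect(b)[0]
    for nm,q in(("strap",s),("base",b),("slab",k)):
        z={"strap":.053,"base":.01,"slab":.05}[nm]
        if n=="top":print(nm,[np.round(onz(c,p,z)[:2],3).tolist() for p in cv2.boxPoints(cv2.minAreaRect(q))])
print("strap tri",tri([(d[n],S[n]) for n in S]))
print("base tri",tri([(d[n],B[n]) for n in B]),onz(d["top"],B["top"],.01))
E
```

```text
top strap [202.37508846 204.71125265] ((202.26516723632812, 204.7157440185547), (39.725013732910156, 13.131059646606445), 5.44033145904541) base ((298.63995361328125, 208.81715393066406), (48.7423210144043, 15.057123184204102), 17.19854164123535) slab ((206.26907348632812, 201.58042907714844), (63.61613082885742, 56.714168548583984), 2.602562189102173)
strap [[0.52, 0.272], [0.569, 0.268], [0.552, 0.119], [0.503, 0.124]]
base [[0.521, -0.073], [0.577, -0.092], [0.517, -0.27], [0.462, -0.251]]
slab [[0.449, 0.305], [0.665, 0.297], [0.649, 0.054], [0.433, 0.067]]
side strap [244.32048812 219.51487904] ((262.0, 244.5), (79.0, 84.0), 90.0) base ((277.82354736328125, 187.7058868408203), (17.947635650634766, 12.12678050994873), 14.03624439239502) slab ((264.638427734375, 245.39230346679688), (78.01785278320312, 69.83155822753906), 7.125016689300537)
strap tri [0.57131442 0.19030926 0.11285001]
base tri [ 0.53182278 -0.17698691 -0.04337636] [ 0.51892383 -0.17159397  0.01      ]
```

View pics/wrist0.png

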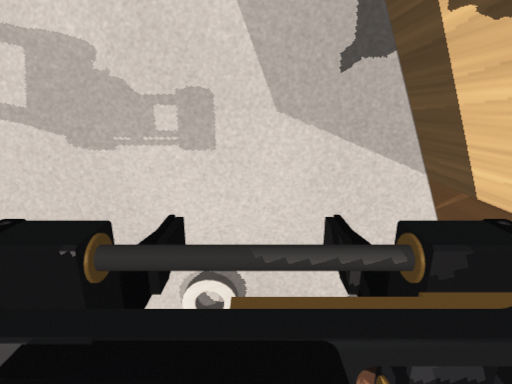

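The wrist view shows only bench and part of the bearing ring. The camera looks along tool +x, and the gripper hides rows above 220. I'll go over the slab with the tool turned 75°.

Call:
move_arm(moves="-0.5 -0.375 0 0 0 0.2 0; -1 -0.75 0 0 0 0.4 0; -1 -0.75 0 0 0 0.6 0; -1 -0.75 0 0 0 0.83 0; -1 -0.75 0 0 0 0.83 0; -1 -0.75 0 0 0 0.83 0; -1 -0.75 0 0 0 0.83 0; -1 -0.75 0 0 0 0.83 0; -1 -0.75 0 0 0 0.83 0")

```text
time: 1.05
position: [0.2956, 0.4741, 0.2333]
tool_rot: [0.747, 0.665, -0.0, 0.0]
ft_force: [-0.3, -0.8, 0.6]
grip_width: 0.023
grip_force: 0.0
```

Call:
move_arm(moves="-0.5 0.35 0 0 0 0 0; -1 0.72 0 0 0 0 0; -1 0.72 0 0 0 0 0")

```text
time: 1.35
position: [0.3571, 0.3643, 0.2332]
tool_rot: [0.746, 0.666, -0.001, 0.0]
ft_force: [0.7, 0.7, -0.3]
grip_width: 0.0026
grip_force: 0.0
```

Call:
move_arm(moves="-0.5 0.35 0 0 0 0 0; -1 0.72 0 0 0 0 0; -1 0.72 0 0 0 0 0")

```text
time: 1.65
position: [0.4183, 0.2567, 0.2335]
tool_rot: [0.746, 0.666, -0.0, 0.001]
ft_force: [0.4, 0.6, 0.4]
grip_width: 0.0005
grip_force: 0.0
```

Call:
move_arm(moves="-0.5 0.35 0 0 0 0 0; -1 0.72 0 0 0 0 0; -1 0.72 0 0 0 0 0")

```text
time: 1.95
position: [0.4794, 0.1491, 0.2336]
tool_rot: [0.746, 0.666, 0.0, 0.001]
ft_force: [-0.5, 0.5, -1.0]
grip_width: 0.0001
grip_force: 0.0
```

Call:
move_arm(moves="-0.4 0.35 0 0 0 0 0; -0.73 0.72 0 0 0 0 0; -0.73 0.72 0 0 0 0 0; -0.73 0.72 0 0 0 0 0")

```text
time: 2.35
position: [0.5412, 0.0706, 0.2331]
tool_rot: [0.746, 0.666, -0.0, -0.0]
ft_force: [-0.2, -0.1, 0.5]
grip_width: 0.0004
grip_force: 0.0
```

Run:
```python
from rig import robot
import cv2,pickle
c=robot.camera("wrist");pickle.dump((c,robot.get_obs()),open("w1.pkl","wb"));cv2.imwrite("pics/w1.png",c["image"][...,::-1])
```

```text
(no output)
```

View pics/w1.png

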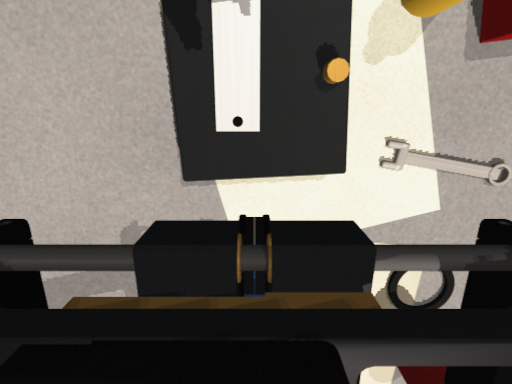

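The wrist view shows the strap end at rows 130, cols 215–260, with its hole at (238,121). The slab's near edge is at row ~178 and the bushing at (337,70). I'll take a second view 70 mm further on.

Call:
move_arm(moves="0.35 0 0 0 0 0 0; 0.7 0 0 0 0 0 0; 0.7 0 0 0 0 0 0; 0.7 0 0 0 0 0 0")

```text
time: 2.8
position: [0.5468, 0.1432, 0.2334]
tool_rot: [0.744, 0.668, -0.001, -0.0]
ft_force: [-0.5, 0.2, 0.3]
grip_width: 0.0002
grip_force: 0.0
```

Run:
```python
from rig import robot
import pickle;from h import *
c2=robot.camera("wrist");o=robot.get_obs();pickle.dump((c2,o),open("w2.pkl","wb"));cv2.imwrite("pics/w2.png",c2["image"][...,::-1])
c1,o1=pickle.load(open("w1.pkl","rb"))
for c in(c1,c2):
    im=c["image"];H=hsv(im);m=np.zeros(H.shape[:2],bool);m[:215]=True
    kb=blobs((H[...,2]<60)&m)[0:1]
    f=np.zeros(m.shape,np.uint8);cv2.drawContours(f,[cv2.convexHull(kb[0])],-1,1,-1)
    s=blobs((H[...,2]>130)&(H[...,1]<50)&(cv2.erode(f,np.ones((5,5)))>0))[0]
    r=cv2.minAreaRect(s);print("strap",np.round(r[0],1),np.round(r[1],1))
    P=[np.round(onz(c,p,.053),4).tolist()[:2] for p in cv2.boxPoints(r)];print(P,np.mean(P,0))
    x,y,w,h=cv2.boundingRect(s)
    sub=np.zeros(m.shape,np.uint8);cv2.drawContours(sub,[s],-1,1,-1)
    for b in blobs((H[...,2]<80)&(sub>0),8): print("hole",cen(b),onz(c,cen(b),.053))
    a=cv2.approxPolyDP(cv2.convexHull(kb[0]),6,True)[:,0];print("slab",[(p.tolist(),np.round(onz(c,p,.05)[:2],4).tolist()) for p in a])
print(o["position"])
```

```text
strap [235.5  65.5] [ 49. 131.]
[[0.4984, 0.1235], [0.5187, 0.2546], [0.5688, 0.2489], [0.5546, 0.1171]] [0.535125 0.186025]
hole [237.12962963 121.        ] [0.52982622 0.13123604 0.053     ]
slab [([351, 0], [0.6628, 0.2392]), ([344, 171], [0.6506, 0.0581]), ([185, 180], [0.4573, 0.0687]), ([161, 0], [0.4668, 0.2614])]
strap [240.  124.5] [133.  46.]
[[0.5214, 0.2718], [0.5709, 0.2665], [0.5563, 0.1173], [0.5003, 0.1233]] [0.537225 0.194725]
hole [239.9250646  69.0749354] [0.54470879 0.25810136 0.053     ]
hole [240.59607843 182.59607843] [0.53025207 0.13077572 0.053     ]
slab [([349, 22], [0.6648, 0.2922]), ([342, 214], [0.6526, 0.0758]), ([187, 214], [0.4577, 0.0964]), ([166, 32], [0.4705, 0.3034])]
[0.5471267  0.14227799 0.23336799]
```

View pics/w2.png

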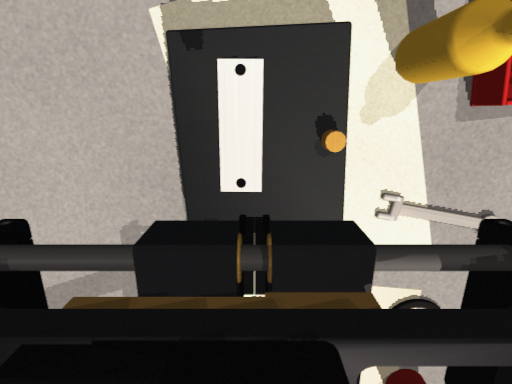

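Both strap holes are visible, at (240,69) and (241,183). They give a spacing of 128.1 mm, and the heights agree between the two views. Next is the descent onto the strap's centre.

Call:
move_arm(moves="0.25 -0.07 0.4 0 0 0 0; 0.51 -0.15 0.8 0 0 0 0; 0.51 -0.15 1 0 0 0 0; 0.51 -0.15 1 0 0 0 0")

```text
time: 3.25
position: [0.536, 0.1932, 0.1305]
tool_rot: [0.745, 0.667, -0.004, -0.002]
ft_force: [-0.5, -0.3, 0.2]
grip_width: 0.0006
grip_force: 0.0
```

Call:
move_arm(moves="0 0 0.3 0 0 0 0; 0 0 0.5 0 0 0 0; 0 0 0.6 0 0 0 0; 0 0 0.62 0 0 0 0; 0 0 0.62 0 0 0 0; 0 0 0.62 0 0 0 0")

```text
time: 3.85
position: [0.5403, 0.1936, 0.0729]
tool_rot: [0.745, 0.667, 0.001, 0.001]
ft_force: [0.7, -0.3, -0.9]
grip_width: 0.0003
grip_force: 0.0
```

Call:
move_arm(moves="0 0 0.05 0 0 0 0; 0 0 0.08 0 0 0 0; 0 0 0.09 0 0 0 0; 0 0 0.09 0 0 0 0; 0 0 0.09 0 0 0 0")

```text
time: 4.35
position: [0.5397, 0.1938, 0.0644]
tool_rot: [0.745, 0.667, 0.001, 0.001]
ft_force: [-2.0, -0.6, 11.6]
grip_width: 0.0005
grip_force: 5.8
```

Call:
move_arm(moves="-0.03 0 0 0 0 0 0; -0.08 0 0 0 0 0 0; -0.14 0 0 0 0 0 0; -0.2 0 0 0 0 0 0; -0.26 0 0 0 0 0 0; -0.31 0 0 0 0 0 0; -0.34 0 0 0 0 0 0; -0.35 0 0 0 0 0 0; -0.35 0 0 0 0 0 0")

```text
time: 5.25
position: [0.5377, 0.16, 0.0644]
tool_rot: [0.745, 0.667, 0.003, 0.001]
ft_force: [-0.2, 4.1, 9.0]
grip_width: 0.0005
grip_force: 4.4
```

Call:
move_arm(moves="-0.03 0 0.01 0 0 0 0; -0.08 0 0.01 0 0 0 0; -0.14 0 0.01 0 0 0 0; -0.2 0 0.01 0 0 0 0; -0.26 0 0.01 0 0 0 0; -0.32 0 0.01 0 0 0 0; -0.38 0 0.01 0 0 0 0; -0.44 0 0.01 0 0 0 0; -0.49 0 0.01 0 0 0 0; -0.52 0 0.01 0 0 0 0; -0.52 0 0.01 0 0 0 0")

```text
time: 6.35
position: [0.5331, 0.1086, 0.0644]
tool_rot: [0.746, 0.666, 0.004, 0.002]
ft_force: [1.1, 5.1, 14.6]
grip_width: 0.0004
grip_force: 7.3
```

Run:
```python
from rig import robot
import pickle;from h import *
c=robot.camera("wrist");im=c["image"];H=hsv(im);cv2.imwrite("pics/w3.png",im[...,::-1])
m=np.zeros(H.shape[:2],bool);m[:215,150:350]=True
for s in blobs((H[...,2]>130)&(H[...,1]<40)&m,200):
    r=cv2.minAreaRect(s);print(np.round(r,1) if 0 else r,[np.round(onz(c,p,.053)[:2],4).tolist() for p in cv2.boxPoints(r)])
    sub=np.zeros(m.shape,np.uint8);cv2.drawContours(sub,[s],-1,1,-1)
    for b in blobs((H[...,2]<80)&(sub>0),8): print("hole",cen(b),onz(c,cen(b),.053))
print(robot.get_obs()["position"])
```

```text
((248.5, 158.5), (111.0, 89.0), 90.0) [[0.5155, 0.1865], [0.5644, 0.181], [0.5595, 0.1158], [0.5052, 0.122]]
hole [248.37183544 123.04905063] [0.5385712  0.17305062 0.053     ]
[0.53310451 0.10854724 0.06434963]
```

View pics/w3.png

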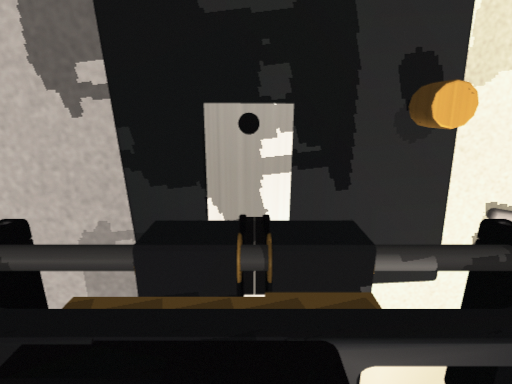

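The strap followed: hole a is at (248,123), so it moved 85 mm with no rotation. The overhang is about 29 mm, so I'll slide 11 mm more and lift off.

Call:
move_arm(moves="-0.03 0 0 0 0 0 0; -0.07 0 0 0 0 0 0; -0.1 0 0 0 0 0 0; -0.12 0 0 0 0 0 0; -0.12 0 0 0 0 0 0; -0.12 0 -0.03 0 0 0 0; -0.12 0 -0.15 0 0 0 0; -0.12 0 -0.4 0 0 0 0; -0.12 0 -0.8 0 0 0 0; -0.12 0 -1 0 0 0 0; -0.12 0 -1 0 0 0 0.9")

```text
time: 7.5
position: [0.5303, 0.0951, 0.1649]
tool_rot: [0.745, 0.667, 0.002, 0.002]
ft_force: [0.8, 0.8, -0.8]
grip_width: 0.0032
grip_force: 0.0
```

Call:
move_arm(moves="-0.4 0 -0.3 0 0 0 0.9; -0.8 0 -0.7 0 0 0 0.9; -1 0 -0.7 0 0 0 0.9; -1 0 -0.7 0 0 0 0.9; -1 0 -0.7 0 0 0 0.9")

```text
time: 8.0
position: [0.5163, -0.0041, 0.2307]
tool_rot: [0.746, 0.666, -0.001, -0.001]
ft_force: [-0.6, 0.7, 0.3]
grip_width: 0.0402
grip_force: 0.0
```

Run:
```python
from rig import robot
import pickle;from h import *
c=robot.camera("wrist");o=robot.get_obs();pickle.dump((c,o),open("w4.pkl","wb"));im=c["image"];H=hsv(im);cv2.imwrite("pics/w4.png",im[...,::-1])
m=np.zeros(H.shape[:2],bool);m[:215,100:400]=True
for s in blobs((H[...,2]>130)&(H[...,1]<40)&m,200):
    r=cv2.minAreaRect(s)
    sub=np.zeros(m.shape,np.uint8);cv2.drawContours(sub,[s],-1,1,-1)
    hs=[b for b in blobs((H[...,2]<80)&(sub>0),8)]
    if hs: print(r,[np.round(onz(c,p,.053)[:2],4).tolist() for p in cv2.boxPoints(r)])
    for b in hs: print("hole",cen(b),onz(c,cen(b),.053))
print(o["position"],o["tool_rot"],o["time"])
```

```text
((249.49996948242188, 106.99998474121094), (298.99993896484375, 213.99996948242188), 0.0) [[0.3207, -0.0361], [0.3807, 0.1919], [0.6842, 0.1576], [0.69, -0.0772]]
hole [255.17400419  14.11740042] [0.53694953 0.16140986 0.053     ]
hole [254.45192308 139.11858974] [0.5219877  0.03424728 0.053     ]
[ 0.51615146 -0.00349459  0.23035098] [ 0.74530719  0.66671922 -0.00074715 -0.00145453] 8.05
```

View pics/w4.png

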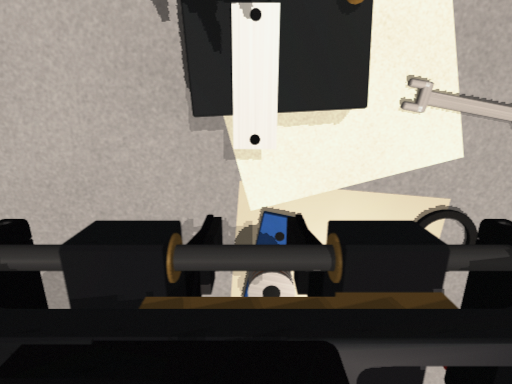

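Both holes are visible, at (255,14) and (254,139). The slab edge is at row ~113 and the strap end at row ~150, so the overhang is about 38–40 mm. I'll descend around that end.

Call:
move_arm(moves="0.2 0.02 0.3 0 0 0 1; 0.45 0.02 0.6 0 0 0 1; 0.45 0.02 0.9 0 0 0 1; 0.45 0.02 1 0 0 0 1; 0.45 0.02 1 0 0 0 1; 0.45 0.02 1 0 0 0 1")

```text
time: 8.65
position: [0.5246, 0.0406, 0.1318]
tool_rot: [0.745, 0.667, 0.0, 0.0]
ft_force: [0.1, -0.5, -0.0]
grip_width: 0.0853
grip_force: 0.0
```

Call:
move_arm(moves="0 0 0.25 0 0 0 1; 0 0 0.5 0 0 0 1; 0 0 0.7 0 0 0 1; 0 0 0.82 0 0 0 1; 0 0 0.87 0 0 0 1; 0 0 0.87 0 0 0 1; 0 0 0.87 0 0 0 1")

```text
time: 9.35
position: [0.525, 0.0402, 0.0455]
tool_rot: [0.745, 0.667, 0.001, 0.001]
ft_force: [-0.4, 0.3, 0.4]
grip_width: 0.0869
grip_force: 0.0
```

Call:
move_arm(moves="0 -0.02 0.02 0 0 0 1; 0 -0.02 0.02 0 0 0 0.7; 0 -0.02 0.02 0 0 0 0.5; 0 -0.02 0.02 0 0 0 0.4; 0 -0.02 0.02 0 0 0 0.4; 0 -0.02 0.02 0 0 0 0.4; 0 -0.02 0.02 0 0 0 0.4; 0 -0.02 0.02 0 0 0 0.4", squeeze=40)

```text
time: 10.15
position: [0.5223, 0.0406, 0.0426]
tool_rot: [0.745, 0.667, 0.0, 0.0]
ft_force: [-0.0, -0.6, 0.5]
grip_width: 0.0484
grip_force: 40.7
```

Call:
move_arm(moves="0 0 -0.03 0 0 0 0.4; 0 0 -0.1 0 0 0 0.4; 0 0 -0.25 0 0 0 0.4; 0 0 -0.45 0 0 0 0.4; 0 0 -0.65 0 0 0 0.4; 0 0 -0.85 0 0 0 0.4; 0 0 -1 0 0 0 0.4; 0 0 -1 0 0 0 0.4; 0 0 -1 0 0 0 0.4")

```text
time: 11.05
position: [0.5221, 0.0406, 0.1428]
tool_rot: [0.745, 0.667, 0.0, 0.0]
ft_force: [0.2, -0.8, -0.9]
grip_width: 0.0485
grip_force: 40.9
```

Run:
```python
from rig import robot
import pickle;from h import *
d={n:robot.camera(n) for n in("wrist","top","side")};o=robot.get_obs();pickle.dump((d,o),open("w5.pkl","wb"))
a=d["wrist"]["image"];b=cv2.resize(d["side"]["image"][130:300,200:400],(400,340));t=cv2.resize(d["top"]["image"][160:240,160:350],(400,168))
cv=np.zeros((560,800,3),np.uint8);cv[:300,:400]=cv2.resize(a,(400,300));cv[:340,400:]=b;cv[345:513,:400]=t
cv2.imwrite("pics/p5.png",cv[...,::-1])
print(o)
```

```text
{'time': 11.2, 'q': array([-1.35922625e-01,  5.27340559e-01,  1.77329857e+00, -2.61456398e-05,
        8.43081773e-01, -2.51222599e-02]), 'joint_velocities': array([ 3.86255227e-04,  6.04821707e-03, -8.65237269e-04, -4.42148948e-04,
       -1.22928145e-04,  2.46238066e-05]), 'joint_torque': array([ 1.91595987e-02, -3.90241563e+01, -1.22342813e+01,  9.12123243e-02,
        3.94155225e-02,  3.88597152e-05]), 'position': array([0.52145203, 0.04071065, 0.14165465]), 'tool_rot': array([ 7.45169521e-01,  6.66874240e-01, -6.96914348e-04, -8.04214335e-04]), 'ft_force': array([ 1.02165146, -0.73642589, -0.22499705]), 'moment': array([-0.10734259,  0.07985706,  0.00448883]), 'grip_force': 40.93133166432381, 'grip_width': 0.04835941917875557}
```

View pics/p5.png

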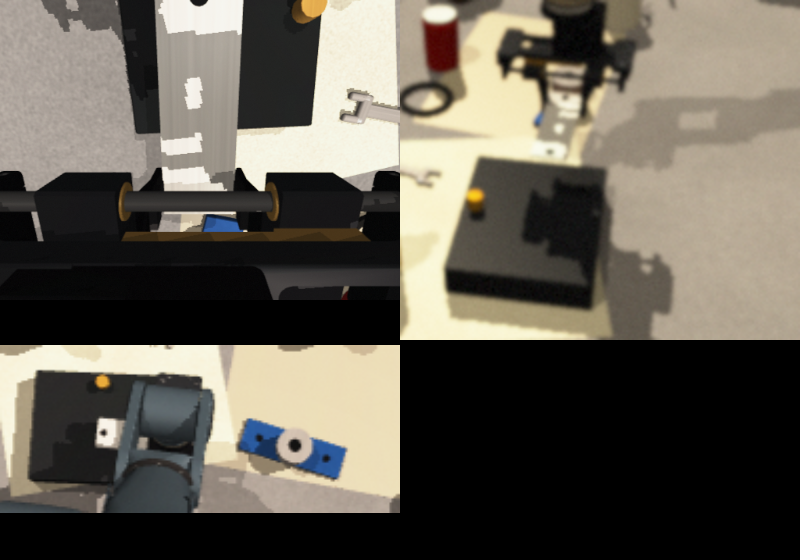

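The strap is held level in the fingers. In the top view the base is clear, with the pile at about (300,207). I'll carry the strap past the base on the robot's side and measure the base with the wrist camera.

Call:
move_arm(moves="-0.05 -0.02 0 0 0 0 0.4; -0.2 -0.1 -0.05 0 0 0 0.4; -0.4 -0.2 -0.1 0 0 0 0.4; -0.6 -0.25 -0.15 0 0 0 0.4; -0.8 -0.3 -0.2 0 0 0 0.4; -1 -0.4 -0.2 0 0 0 0.4")

```text
time: 11.8
position: [0.4718, -0.0556, 0.1627]
tool_rot: [0.745, 0.667, 0.0, 0.001]
ft_force: [-0.1, -0.3, -1.6]
grip_width: 0.0485
grip_force: 40.9
```

Call:
move_arm(moves="-0.2 -0.1 0 0 0 0 0.4; -0.4 -0.2 0 0 0 0 0.4; -0.6 -0.3 0 0 0 0 0.4; -0.8 -0.4 0 0 0 0 0.4; -0.95 -0.5 0 0 0 0 0.4; -1 -0.5 0 0 0 0 0.4; -1 -0.5 0 0 0 0 0.4; -1 -0.5 0 0 0 0 0.4")

```text
time: 12.6
position: [0.411, -0.148, 0.1624]
tool_rot: [0.745, 0.667, 0.0, -0.0]
ft_force: [-1.1, 0.0, -0.5]
grip_width: 0.0489
grip_force: 40.9
```

Run:
```python
from rig import robot
import pickle;from h import *
c=robot.camera("wrist");o=robot.get_obs();pickle.dump((c,o),open("w6.pkl","wb"));cv2.imwrite("pics/w6.png",c["image"][...,::-1]);print(o["position"])
```

```text
[ 0.41104359 -0.14775632  0.16244197]
```

Call:
move_arm(moves="-0.1 0 0 0 0 0 0.4; -0.3 0 0 0 0 0 0.4; -0.5 0 0 0 0 0 0.4; -0.7 0 0 0 0 0 0.4; -0.8 0 0 0 0 0 0.4; -0.8 0 0 0 0 0 0.4; -0.8 0 0 0 0 0 0.4")

```text
time: 13.35
position: [0.4016, -0.2271, 0.1624]
tool_rot: [0.745, 0.667, 0.0, -0.001]
ft_force: [-0.6, -0.3, -1.4]
grip_width: 0.0485
grip_force: 40.9
```

Run:
```python
from rig import robot
import pickle;from h import *
c=robot.camera("wrist");o=robot.get_obs();pickle.dump((c,o),open("w7.pkl","wb"));a=c["image"];print(o["position"])
b=pickle.load(open("w6.pkl","rb"))[0]["image"]
cv2.imwrite("pics/w67.png",np.vstack([b[:280,112:],a[:280,112:]])[...,::-1])
```

```text
[ 0.4015294  -0.2267473   0.16240357]
```

View pics/w67.png

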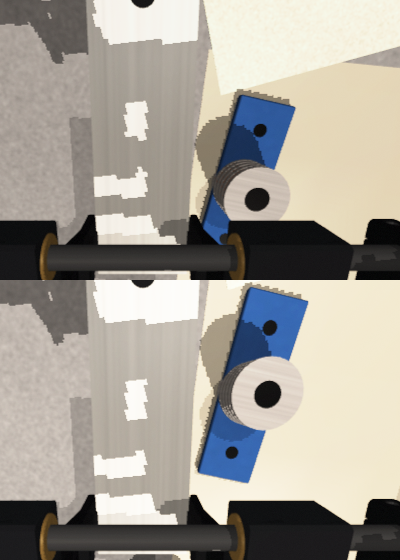

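Both wrist views show the base clear of the strap. In w7 the base holes are at (381,47) and (344,172) and the pile's hole at (379,114). In w6 the upper hole is at (372,130) and the pile's hole at (369,199). The held strap's far hole is clipped at the top of the image, near (253,0).

Run:
```python
import pickle;from h import *
from scipy.spatial.transform import Rotation as R
V=[pickle.load(open(f,"rb")) for f in("w6.pkl","w7.pkl")]
def dark(c,x,y,r=14):
    H=hsv(c["image"]);m=np.zeros(H.shape[:2],bool);m[y-r:y+r,x-r:x+r]=True
    b=blobs((H[...,2]<60)&m,20);return [cen(k) for k in b][0]
c6,c7=V[0][0],V[1][0]
u6,u7=dark(c6,372,130),dark(c7,381,47);l7=dark(c7,344,172);p6,p7=dark(c6,369,199),dark(c7,379,114)
print(u6,u7,l7,p6,p7)
print("upper",tri([(c6,u6),(c7,u7)]),onz(c6,u6,.01),onz(c7,u7,.01));print("lower",onz(c7,l7,.01))
print("pile",tri([(c6,p6),(c7,p7)]))
U=onz(c7,u7,.01);L=onz(c7,l7,.01);print("base c",(U+L)/2,"len",np.linalg.norm(U-L),"ang",np.degrees(np.arctan2(*(U-L)[[1,0]])))
d5,o5=pickle.load(open("w5.pkl","rb"))
# top/side pile
for n in("top",):
    c=d5[n];print("proj pile",proj(c,tri([(c6,p6),(c7,p7)])))
# strap in tool frame, w6/w7/w5: predicted hole a & side edges
for c,o in V+[(d5["wrist"],o5)]:
    T=R.from_quat(o["tool_rot"]);t=lambda a:proj(c,o["position"]+T.apply(a))
    print("hole a pred",t([.1206,0,-.0095]),"edge40",t([.04,-.025,-.0095]),t([.04,.025,-.0095]),"edge100",t([.1,-.025,-.0095]),t([.1,.025,-.0095]),"low rim",t([.1206-.0045,0,-.0095]))
    im=c["image"];H=hsv(im);print([ (np.where(H[r,240:270,2]<60)[0]+240).tolist()[::20] for r in range(0,10,3)],[r for r in range(20) if (H[r,250:256,2]<60).any()])
c4,_=pickle.load(open("w4.pkl","rb"));H=hsv(c4["image"]);b=[k for k in blobs(H[130:150,245:265,2]<80,10)][0];print("hole dia px",cv2.minEnclosingCircle(b))
```

```text
[371.57589984 129.8372457 ] [381.40740741  47.35308642] [343.3538175  172.04283054] [368.70514483 198.9412019 ] [379.22155288 113.89257028]
upper [ 0.54152904 -0.11111958  0.00984124] [ 0.54149048 -0.11110483  0.01      ] [ 0.54143564 -0.11114152  0.01      ]
lower [ 0.50109109 -0.23257985  0.01      ]
pile [ 0.52126066 -0.17180371  0.0537955 ]
base c [ 0.52126336 -0.17186068  0.01      ] len 0.12796464477727906 ang 71.62235011400146
proj pile [299.70538284 206.81459034]
hole a pred [251.07950048  -6.08958815] edge40 [202.87499761 173.73594534] [300.1146655  173.74333743] edge100 [196.51079663  45.60062553] [305.88529304  45.61411998] low rim [251.10654311   5.59469833]
[[244, 264], [246], [251], []] [0, 1, 2, 3, 4, 5, 6]
hole a pred [250.88149097  -6.3546132 ] edge40 [202.69821925 173.53261386] [299.94719946 173.53932791] edge100 [196.31149808  45.35324121] [305.70161828  45.37158507] low rim [250.91027886   5.33437977]
[[244, 264], [246], [251], []] [0, 1, 2, 3, 4, 5, 6]
hole a pred [249.85506652  -4.46631215] edge40 [202.07949539 173.68319013] [298.54449358 173.70290327] edge100 [195.76232413  46.6221802 ] [304.16447706  46.78323028] low rim [249.88624199   7.09528807]
[[244, 264], [246], [250], []] [0, 1, 2, 3, 4, 5, 6]
hole dia px ((9.5, 9.25), 4.5070390701293945)
```

Run:
```python
import pickle;from h import *
from scipy.spatial.transform import Rotation as R
from scipy.optimize import least_squares
c,o=pickle.load(open("w7.pkl","rb"));g=cv2.GaussianBlur(c["image"],(3,3),0).astype(float);sx=np.abs(np.gradient(g,axis=1)).sum(2)
T=R.from_quat(o["tool_rot"]);E=[]
for r in list(range(10,170,8)):
    l=190+np.argmax(sx[r,190:225]);q=290+np.argmax(sx[r,290:325]);E.append((r,l,q))
print(E)
# strap plane: edges at local y=+-25mm; unknown z, tilt(about tool y), yaw, lateral offset
def cols(p,r):
    out=[]
    for sgn in(-1,1):
        def pt(x): 
            Q=R.from_euler("zy",[p[2],p[1]]); return proj(c,o["position"]+T.apply(np.array([0,p[3],p[0]])+Q.apply([x,sgn*.025,0])))
        a,b=pt(.03),pt(.12);out.append(a[0]+(r-a[1])*(b[0]-a[0])/(b[1]-a[1]))
    return out
f=lambda p:[v for r,l,q in E for v in np.subtract(cols(p,r),(l,q))]
s=least_squares(f,[-.0095,0,0,0],loss="soft_l1",x_scale=[.001,.01,.01,.001]);print(s.x[0]*1e3,np.degrees(s.x[1:3]),s.x[3]*1e3,np.abs(s.fun).mean())
Q=R.from_euler("zy",[s.x[2],s.x[1]])
for xx in(.12,.1206,.122): print(xx,proj(c,o["position"]+T.apply(np.array([0,s.x[3],s.x[0]])+Q.apply([xx-.0046,0,0]))))
```

```text
[(10, np.int64(198), np.int64(311)), (18, np.int64(206), np.int64(310)), (26, np.int64(199), np.int64(310)), (34, np.int64(199), np.int64(310)), (42, np.int64(199), np.int64(323)), (50, np.int64(200), np.int64(318)), (58, np.int64(218), np.int64(313)), (66, np.int64(218), np.int64(310)), (74, np.int64(218), np.int64(313)), (82, np.int64(219), np.int64(314)), (90, np.int64(201), np.int64(317)), (98, np.int64(202), np.int64(321)), (106, np.int64(202), np.int64(323)), (114, np.int64(202), np.int64(306)), (122, np.int64(203), np.int64(323)), (130, np.int64(203), np.int64(321)), (138, np.int64(204), np.int64(319)), (146, np.int64(204), np.int64(316)), (154, np.int64(204), np.int64(315)), (162, np.int64(205), np.int64(313))]
-44.509537102586414 [-17.68027188  -2.50059519] 6.9552190353682875 3.916150782030916
0.12 [255.23851559  21.2160013 ]
0.1206 [255.1799039   19.90750572]
0.122 [255.0432233   16.85613554]
```

Call:
move_arm(moves="0 0.1 0 0 0 0.02 0.4; 0.03 0.3 0 0 0 0.04 0.4; 0.06 0.5 0 0 0 0.07 0.4; 0.1 0.7 0.1 0 0 0.1 0.4; 0.13 0.85 0.3 0 0 0.134 0.4; 0.13 0.95 0.5 0 0 0.134 0.4; 0.13 1 0.7 0 0 0.134 0.4; 0.13 1 0.75 0 0 0.134 0.4; 0.13 1 0.75 0 0 0.134 0.4; 0.13 1 0.75 0 0 0.134 0.4")

```text
time: 14.4
position: [0.5025, -0.2255, 0.0881]
tool_rot: [0.811, 0.585, 0.0, 0.0]
ft_force: [0.6, -0.0, -0.8]
grip_width: 0.0485
grip_force: 40.9
```

Run:
```python
from rig import robot
import pickle;from h import *
from scipy.spatial.transform import Rotation as R
c=robot.camera("wrist");d=robot.camera("side");P=[robot.get_obs()];o=P[0];pickle.dump((c,d,o),open("w8.pkl","wb"))
T=R.from_quat(o["tool_rot"]);tx=T.apply([1,0,0]);print(o["position"],tx,np.degrees(np.arctan2(tx[1],tx[0])))
print("centre",o["position"]+T.apply([.0562,.0015,-.0085]), "hole a",o["position"]+T.apply([.1202,.0015,-.0085]))
a=c["image"];b=cv2.resize(d["image"][140:220,240:330],(360,320))
cv=np.zeros((384,800,3),np.uint8);cv[:,:440]=a[:,40:480];cv[:320,440:]=b;cv2.imwrite("pics/w8.png",cv[...,::-1])
```

```text
[ 0.50287081 -0.22599409  0.08858792] [ 3.15763035e-01  9.48837977e-01 -4.46004984e-04] 71.59311446267338
centre [ 0.52202942 -0.17313554  0.09706502] hole a [ 0.54223825 -0.11240991  0.09703648]
```

View pics/w8.png

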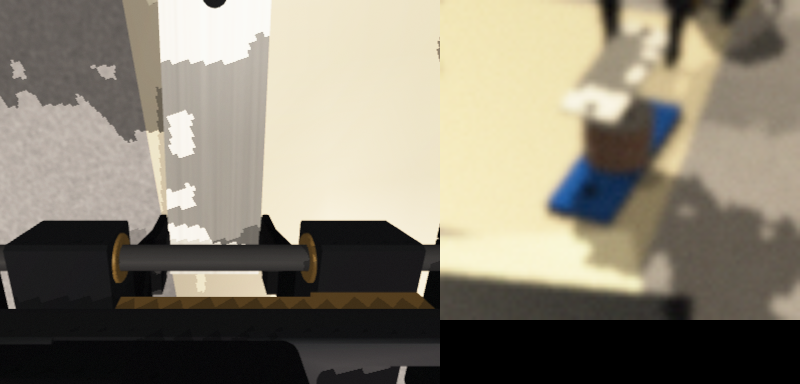

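The strap lies level above the pile and lines up with the base (side crop), with its hole at (254,0) in the wrist view. I'll lower it now, feeling for contact.

Call:
move_arm(moves="0.01 0 0.1 0 0 0 0.4; 0.01 0 0.2 0 0 0 0.4; 0.01 0 0.3 0 0 0 0.4; 0.01 0 0.36 0 0 0 0.4; 0.01 0 0.37 0 0 0 0.4; 0.01 0 0.37 0 0 0 0.4; 0.01 0 0.37 0 0 0 0.4")

```text
time: 15.2
position: [0.5031, -0.225, 0.0506]
tool_rot: [0.811, 0.585, 0.0, 0.0]
ft_force: [0.1, 0.8, 0.1]
grip_width: 0.0487
grip_force: 40.9
```

Call:
move_arm(moves="0 0 0.015 0 0 0 0.4; 0 0 0.025 0 0 0 0.4; 0 0 0.025 0 0 0 0.4")

```text
time: 15.5
position: [0.503, -0.2249, 0.0481]
tool_rot: [0.811, 0.585, 0.0, 0.0]
ft_force: [-0.5, 0.2, -2.2]
grip_width: 0.0487
grip_force: 40.9
```

Call:
move_arm(moves="0 0 0.01 0 0 0 0.4; 0 0 0.015 0 0 0 0.4; 0 0 0.015 0 0 0 0.4; 0 0 0.015 0 0 0 0.4")

```text
time: 15.9
position: [0.503, -0.2249, 0.0466]
tool_rot: [0.811, 0.585, 0.0, 0.0]
ft_force: [0.3, 0.4, -0.7]
grip_width: 0.0485
grip_force: 41.0
```

Call:
move_arm(moves="0 0 0.005 0 0 0 0.4; 0 0 0.01 0 0 0 0.4; 0 0 0.01 0 0 0 0.4; 0 0 0.01 0 0 0 0.4")

```text
time: 16.3
position: [0.5031, -0.225, 0.0458]
tool_rot: [0.811, 0.585, 0.0, 0.0]
ft_force: [-0.0, -0.3, 3.9]
grip_width: 0.0482
grip_force: 41.3
```

Run:
```python
from rig import robot
o=robot.get_obs();print(o["ft_force"],o["moment"],o["position"])
```

```text
[-0.02949212 -0.26033218  3.92093873] [-0.09524142  0.1865998   0.02699174] [ 0.50307335 -0.22497583  0.04584221]
```

Call:
move_arm(moves="0 0 0.003 0 0 0 0.4; 0 0 0.005 0 0 0 0.4; 0 0 0.005 0 0 0 0.4")

```text
time: 16.6
position: [0.5031, -0.225, 0.0454]
tool_rot: [0.811, 0.585, 0.0, 0.0]
ft_force: [-1.5, 0.5, 5.0]
grip_width: 0.0483
grip_force: 41.9
```

Contact is confirmed: force rises to 5 N at the expected height. I'll ease the grip, then open.

Call:
move_arm(moves="0 0 0 0 0 0 0.5; 0 0 0 0 0 0 0.56; 0 0 0 0 0 0 0.6; 0 0 0 0 0 0 0.66; 0 0 0 0 0 0 0.75; 0 0 0 0 0 0 0.9; 0 0 0 0 0 0 1; 0 0 0 0 0 0 1; 0 0 0 0 0 0 1; 0 0 0 0 0 0 1", squeeze=5)

```text
time: 17.6
position: [0.503, -0.2249, 0.0451]
tool_rot: [0.811, 0.585, -0.0, 0.0]
ft_force: [0.2, -0.9, -0.5]
grip_width: 0.0866
grip_force: 0.0
```

Run:
```python
from rig import robot
from h import *
c=robot.camera("wrist");d=robot.camera("side");o=robot.get_obs();print(o["grip_width"],o["grip_force"],o["ft_force"])
a=c["image"];b=cv2.resize(d["image"][140:220,240:330],(360,320))
cv=np.zeros((384,800,3),np.uint8);cv[:,:440]=a[:,40:480];cv[:320,440:]=b;cv2.imwrite("pics/w9.png",cv[...,::-1])
```

```text
0.08650674019401093 0.0 [-0.53624564 -0.0689795   0.30710624]
```

View pics/w9.png

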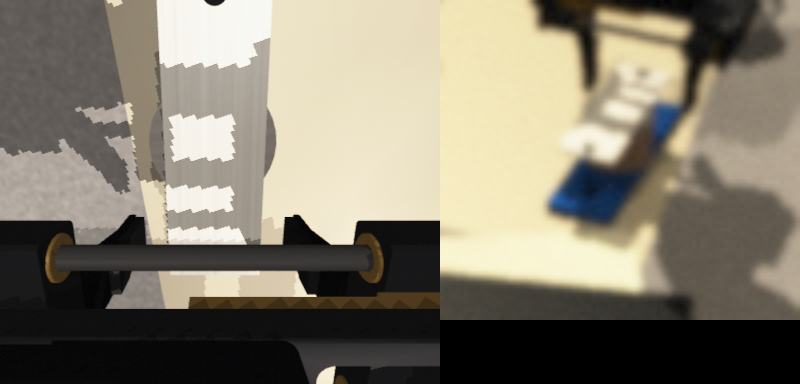

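The strap rests flat on the pile, with the pile rim showing on both sides (crop cols 149 and 275 at row 140) and the fingers open. Next I'll retreat upward and check.

Call:
move_arm(moves="0 0 -0.1 0 0 0 1; 0 0 -0.3 0 0 0 1; 0 0 -0.6 0 0 0 1; 0 0 -1 0 0 0 1; 0 0 -1 0 0 0 1")

```text
time: 18.2
position: [0.5061, -0.2269, 0.1506]
tool_rot: [0.811, 0.585, 0.002, 0.005]
ft_force: [0.1, 0.1, -0.1]
grip_width: 0.0871
grip_force: 0.0
```

Call:
move_arm(moves="-0.3 0 -0.2 0 0 0 1; -0.6 0 -0.5 0 0 0 1; -0.6 0 -0.8 0 0 0 1; -0.6 0 -0.8 0 0 0 1; -0.6 0 -0.8 0 0 0 1")

```text
time: 18.7
position: [0.4838, -0.2817, 0.2255]
tool_rot: [0.811, 0.585, 0.0, 0.0]
ft_force: [-0.4, -0.1, -0.9]
grip_width: 0.0869
grip_force: 0.0
```

Run:
```python
from rig import robot
import pickle;from h import *
c=robot.camera("wrist");im=c["image"];H=hsv(im);cv2.imwrite("pics/w10.png",im[...,::-1]);pickle.dump(c,open("w10.pkl","wb"))
B=np.array([.5213,-.1718]);D=np.array([.3153,.949]);
for s in(1,-1):
    p=B+s*.064*D;uv=proj(c,[*p,.0568]);x,y=np.round(uv).astype(int);print("pred",uv)
    y0=max(0,y-15);x0=x-15;b=blobs(H[y0:y+15,x0:x+15,2]<70,10)
    for k in b:
        q=cen(k)+[x0,y0];print("hole",q,onz(c,q,.0568),"err mm",(onz(c,q,.0568)[:2]-p)*1e3)
```

```text
pred [253.27307784  -3.95519746]
pred [253.35029293 127.90574038]
hole [254. 126.] [ 0.50246015 -0.23079562  0.0568    ] err mm [1.33934776 1.74037556]
```

Call:
move_arm(moves="-0.2 0 -0.2 0 0 0 1; -0.4 0 -0.4 0 0 0 1; -0.4 0 -0.4 0 0 0 1; -0.4 0 -0.4 0 0 0 1; -0.4 0 -0.4 0 0 0 1")

```text
time: 19.25
position: [0.4707, -0.3178, 0.2631]
tool_rot: [0.811, 0.585, -0.0, -0.002]
ft_force: [-0.6, 0.4, 0.9]
grip_width: 0.0869
grip_force: 0.0
```

Run:
```python
from rig import robot
from h import *
c=robot.camera("wrist");H=hsv(c["image"]);B=np.array([.5213,-.1718]);D=np.array([.3153,.949])
for s in(1,-1):
    p=B+s*.064*D;x,y=np.round(proj(c,[*p,.0568])).astype(int);y0=max(0,y-12);x0=x-12
    for k in blobs(H[y0:y+12,x0:x+12,2]<70,8):
        q=cen(k)+[x0,y0];w=onz(c,q,.0568)[:2];print(q,"along,across mm",(w-p)@D*1e3,(w-p)@[D[1],-D[0]]*1e3)
```

```text
[254.32447665 333.42558086] along,across mm -477.42771644549947 -0.5194392924475999
[254.49065551 256.98940028] along,across mm -346.8779546688429 -0.45268758185386043
[255.83164983  92.22895623] along,across mm -126.1899691096405 0.8426764487226635
[246.83333333 231.6025641 ] along,across mm -308.0585793023551 -11.035885542691556
[255.83164983  92.22895623] along,across mm 1.8119624103594636 0.8426764487225685
```

Hole b is within 2 mm of its place, and the tool heading matches the base's. I'm handing in.

```bash
python3 -c "
from rig import robot
print(robot.hand_in())"
```

```text
the job is handed in; nothing more can be done
None
```

The job is handed in: the strap lies flat on the pile, let go only after it touched (about 5 N), with one bolt hole measured about 2 mm from its target, the far one not re-measured (out of view), and the arm clear; I viewed 11 pictures, one over the limit of 10.

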